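# Second course of a shielding wall in running bond

### The arm

A 6-joint arm with a two-finger parallel gripper is mounted at the origin on a cart in front of the work surface, level with it; the furniture and walls round the work are solid. World frame = base frame: x ahead of the robot, y to its left, z up, the work surface at z = 0. Lengths are in m, angles in rad, forces in N, time in s.
With the tool pointing down it reaches from about 0.4 to 0.825 m from the base axis. Payload 7 kg.
Tool frame: the origin (TCP) lies at the very end of the fingers, on their centre line; the grasp point (between the pads) lies 19 mm behind it (arm.pinch_z is the z of the grasp point in the tool frame, in m); z points along the fingers, y is the direction in which the jaws open and shut (so a half turn about z gives the same grasp; the last joint's range is limited). The gripper opens to 88 mm and grips with 3 to 60 N. Pads are 19 mm wide; open, the fingers measure 130 mm over their backs; the gripper's body (78 mm by 193 mm) begins 47 mm behind the grasp point.
Start: joints at [-0.993, 0.359, 0.012, 0, -1.224, -0.288], TCP at [0.193, -0.647, 0.227] pointing down, gripper open.
Joint ranges: [-3.07, 3.07], [-1.43, 2.12], [-1.02, 1.25], [-3.03, 1.67], [-3.05, -0], [-3.03, 3.03]. Speed limits (rad/s): [2.39, 2.39, 3.01, 3.14, 3.14, 3.14].

### API

Orientations are given as [roll, pitch, yaw] about the fixed x, y, z axes, in that order (R = Rz(yaw) Ry(pitch) Rx(roll)).
In Python, from station import arm gives the robot as it stands.
- The arm moves only by the tool drive_tool, never from a script. Its argument "targets" is a list of rows, each a list of 6 numbers: the shift along the world's x, y, z in units of 0.04 m (1.0 is 0.04 m), then the turn, a rotation vector about the world's x, y, z in units of 6 degrees (1.0 is 6 degrees). In form: [[x, y, z, wx, wy, wz], ...]. A call has 1 to 5 rows; each row shifts and turns the commanded pose from where the row before left it; what a row does not reach is not made up. A row lasts 1/8 s, in which the tool goes at most 62.5 mm and 10.7 degrees, less where a joint would pass 70% of its speed; a pose out of reach is approached as far as the arm can. A call with a number of a shift or a turn outside -1 to 1 is refused whole. A call with a gripper value outside its range is refused whole. "claw" is the opening, from 0 (shut) to 1 (fully open), set as the call begins (left out, the last holds). The fingers move at their own pace and stop on an object; "newtons" is the grip in N (left out, the last holds). Time passes only in rows, so rows that do not move let the fingers close. It gives the time, the measured TCP pose, the force and the opening at its end, in the units of the state.
- arm.get_state(): the state, without advancing time (a new reading comes with each control period).
- arm.grab_frame(name): name is "scene" or "top" or "wrist"; returns (picture, depth): 420x560x3 uint8, red, green, blue; 420x560 float32, m along the optical axis (not along the pixel's ray), 0 where there is no reading.
- arm.get_calibration(name): a dict with "mtx" (3x3 intrinsics, pixels), "dist_coeffs" ([k1, k2, p1, p2, k3] as OpenCV has them; the pictures are not rectified), "origin" and "rotation" of the camera in the world. Camera axes: x right, y up, looking along -z (the intrinsics and any distortion apply to the point x, -y, -z); pixel columns grow to the right and rows downward; lengths in m; the calibration is good to about 2 mm. A picture is of the moment at which its call begins: read the wrist's pose just before it. get_calibration takes no time and is no camera call; for the wrist camera it gives the pose at the moment of the call.
- arm.job_done(): hands the job in, once; it reports no verdict.
Trained networks look in the newest picture that a camera, given by its name, has taken for a name from the list of things; names that differ only in an ending like _2 or _b are one class to them, and where a whole thing is asked for, a point or a joint stands for the part that bears it (a point fixed in the world has none). Each returns a list of dicts, best first, with "score" (0 to 1); they miss things now and then, are a little off and sometimes report something else, mostly with a low value. They report only what shows in the picture. A call takes as long as a camera call.
- arm.search_frame(target, camera): "point" ([x, y, z] in m, in the coordinates of the camera as it stood for that picture, good to about 4 mm: the middle of the surface that is visible of it).
- arm.cut_out(target, camera): "pixels" (420x560 bool, what is visible of it).
- arm.landmark_of(target, camera): "point" ([x, y, z] in m, in the coordinates of the camera as it stood for that picture, good to about 4 mm: a listed point, or the origin of a listed thing).
The state is a dict: "t": time; "q": joint angles; "qd": joint speeds; "joint_efforts": joint torques, N m; "eef_pos": TCP position; "ee_rot": TCP orientation; "force": force on the tool from outside, world axes, zero at the start; "moment": the same for the moment, N m; "width": finger opening in m.
Only numpy, scipy, OpenCV 4.12 (cv2) and the standard library are available. Lean on these libraries where they do the work, as an engineer would, in place of code of your own. Each camera call takes 0.05 s, during which the arm holds its last target. There are 200 camera calls.

### The job

Lay the second course of the little shielding wall in running bond on the course that already stands: the long brick goes in the middle, bridging the joint below, and a half brick closes each end, so that no joint stands above another. Butt the three bricks closely, flush with the faces and ends of the course below, set each one down in place rather than dropping it, and leave the other things on the bench where they stand.

Things in the scene. Friction and masses are not known exactly. Their poses are not given: they have to be found in the camera images.
- shield: The begun wall, fixed to the bench: a steel base plate 60 x 256 mm, 6 mm thick, with a first course bonded to it of two white plastic bricks end to end, together 248 mm long, 46 mm thick, 40 mm high. Origin: centre of the plate's underside, on the bench, below the joint of the two bricks. Its y axis runs along the wall, x through its thickness (away from the robot at yaw 0), z up. The top of the first course is at z = 46 mm.
- brick: The loose long brick, white plastic, 124 mm long (its x), 46 mm wide (y), 40 mm high (z), all edges slightly rounded, with a shallow grey groove round it at half height; about 0.34 kg. Origin: centre of its underside. Starts flat on the bench.
- half_a: A loose half brick, white plastic, 60 mm long (its x), 46 mm wide (y), 40 mm high (z), otherwise like the long brick; about 0.17 kg. Origin: centre of its underside. Starts flat on the bench. The two half bricks are alike and either may go to either end. Long brick and both halves together are 244 mm long, so the second course has 4 mm of play in the 248 mm length.
- half_b: The other half brick, identical: 60 mm long (x), 46 mm wide (y), 40 mm high (z). Origin: centre of its underside.
- pot: Bystander, fixed: a small steel pot with a screw lid, 39 mm diameter, 44 mm high, on the bench behind the wall, about 85 mm from the wall's middle plane. Origin: centre of its underside. Behind it the analyser's housing overhangs the bench from about 0.15 m up to 0.29 m height, its front 0.57 to 0.59 m ahead of the robot's base axis: keep wrist and gripper on the near side of it.
- cuvette_box: Bystander, loose: a small white and green card box, 44 x 60 x 36 mm high, near the analyser. Origin: centre of its underside.
- dropper_bottle: Bystander, loose: a white dropper bottle, 35 mm diameter, 95 mm high. Origin: centre of its underside.
- vial_1: Bystander, loose: a small grey-capped vial, 22 mm diameter, 41 mm high, behind the right end of the wall. Origin: centre of its underside.
- vial_2: Bystander, loose: a small white-capped vial beside it, 22 mm diameter, 41 mm high. Origin: centre of its underside.
- beaker: Bystander, loose: a clear beaker, 52 mm diameter, 66 mm high. Origin: centre of its underside.

How it is judged:
By the outcome, as a careful person would: the job done as asked, in the order asked, and still so for the second after the job is handed in, with the robot touching nothing.
It also fails if it takes over 72 s, if anything falls off the work surface, if the arm or the gripper's body presses on something with over 40 N, if the wrist force passes 120 N, or if a joint passes its speed limit or range.

## Working session

There is one attempt and no reset: what is moved stays moved. The work goes in short steps, Python scripts to look and compute and a tool call to move; the robot and the scene stay as the last step left them, time stands still between calls to the robot, and variables do not carry over. Pictures are saved under pics/ and viewed, about 8 in all and at most 12, crops included, and the job is handed in when it is done.

Besides the shell and the picture viewer there is one more tool, called after "Emit:" as a command line: name --pt "numbers of a row" for each row, then --argument value for the rest. drive_tool: Moves the arm, as the interface text tells. Shifts and turns lie within -1 to 1; 1 stands for 0.04 m of shift or 6 degrees of turn. Its arguments: {"type":"object","properties":{"targets":{"type":"array"},"claw":{"type":"number"},"newtons":{"type":"number"}},"required":["targets"]}

```bash
mkdir -p pics; ls; cat > h.py <<'E'
import numpy as np,cv2
from station import arm
def snap(cam,fn=None):
    c=arm.get_calibration(cam); im,d=arm.grab_frame(cam)
    if fn: cv2.imwrite('pics/'+fn,im[:,:,::-1])
    return im,d,c
def world(c,p): return np.array(c['rotation'])@np.array(p)+np.array(c['origin'])
def cloud(d,c):
    h,w=d.shape; u,v=np.meshgrid(np.arange(w),np.arange(h))
    p=cv2.undistortPoints(np.stack([u,v],-1).reshape(-1,1,2).astype(np.float64),np.array(c['mtx'],float),np.array(c['dist_coeffs'],float)).reshape(h,w,2)
    P=np.stack([p[...,0]*d,-p[...,1]*d,-d],-1)
    W=P@np.array(c['rotation']).T+np.array(c['origin']); W[d<=0]=np.nan
    return W
def rect(pts):
    (cx,cy),(a,b),t=cv2.minAreaRect((pts[:,:2]*1000).astype(np.float32))
    if a<b: a,b=b,a; t+=90
    return np.round([cx,cy,a,b,(t+90)%180-90],1)
E
python3 - <<'E'
from h import *
for cam in ['top','scene']:
    im,d,c=snap(cam,cam+'0.png'); W=cloud(d,c); print(cam,np.round(c['origin'],3))
    for t in ['shield','brick','half_a','pot','cuvette_box','dropper_bottle','vial_1','beaker']:
        for r in arm.cut_out(t,cam):
            if r['score']<.3: continue
            m=r['pixels']; p=W[m]; p=p[~np.isnan(p[:,0])]
            if len(p)<20: continue
            zt=np.percentile(p[:,2],95); q=p[abs(p[:,2]-zt)<.008]
            v,u=np.nonzero(m)
            print(t,round(r['score'],2),'px',int(u.mean()),int(v.mean()),'zt',round(zt,4),rect(q))
s=arm.get_state(); print(s['t'],s['eef_pos'],s['ee_rot'],s['width'])
E
```

```text
picsTraceback (most recent call last):
  File "<stdin>", line 3, in <module>
  File "h.py", line 12, in cloud
    W=P@np.array(c['rotation']).T+np.array(c['origin']); W[d<=0]=np.nan
      ~~~~~~~~~~~~~~~~~~~~~~~~~~~^~~~~~~~~~~~~~~~~~~~~~
ValueError: operands could not be broadcast together with shapes (420,560) (3,)
```

```bash
python3 - <<'E'
s=open('h.py').read()
s=s.replace("c=arm.get_calibration(cam); im","c=arm.get_calibration(cam); c['rotation']=Rot.from_euler('xyz',c['rotation']).as_matrix(); im").replace("from station","from scipy.spatial.transform import Rotation as Rot\nfrom station")
open('h.py','w').write(s)
E
cat > look.py <<'E'
from h import *
print(arm.get_calibration('top'))
for cam in ['top','scene']:
    im,d,c=snap(cam,cam+'0.png'); W=cloud(d,c); print(cam,np.round(c['origin'],3))
    for t in ['shield','brick','half_a','pot','cuvette_box','dropper_bottle','vial_1','beaker']:
        for r in arm.cut_out(t,cam):
            if r['score']<.3: continue
            m=r['pixels']; p=W[m]; p=p[~np.isnan(p[:,0])]
            if len(p)<20: continue
            zt=np.percentile(p[:,2],95); q=p[abs(p[:,2]-zt)<.008]
            v,u=np.nonzero(m)
            print(t,round(r['score'],2),'px',int(u.mean()),int(v.mean()),'zt',round(zt,4),rect(q))
s=arm.get_state(); print(s['t'],s['eef_pos'],s['ee_rot'],s['width'])
E
python3 look.py
```

```text
{'mtx': array([[454.25202915,   0.        , 284.619699  ],
       [  0.        , 454.25202915, 211.70761493],
       [  0.        ,   0.        ,   1.        ]]), 'dist_coeffs': array([-0.07731913,  0.        ,  0.        ,  0.        ,  0.        ]), 'origin': array([ 0.28551331, -0.03937846,  1.49616768]), 'rotation': array([ 0.1494513 , -0.00258001, -1.55408717])}
top [ 0.286 -0.039  1.496]
shield 0.95 px 290 229 zt 0.0509 [451.6 -59.  246.3  46.5 -78.6]
brick 0.75 px 205 233 zt 0.0456 [428.  217.2 123.2  43.6   2.5]
half_a 0.82 px 364 236 zt 0.0447 [ 428.8 -301.    59.8   46.1   13.5]
half_a 0.58 px 157 223 zt 0.0452 [461.8 378.8  59.8  48.  -11.9]
pot 0.63 px 294 201 zt 0.0453 [542.1 -71.8  35.2  33.9  63.7]
pot 0.36 px 205 234 zt 0.0456 [428.1 218.  123.5  46.2   1.1]
cuvette_box 0.84 px 179 184 zt 0.0418 [591.2 310.7  58.9  44.2  86.3]
dropper_bottle 0.46 px 218 182 zt 0.0851 [598.6 178.7   7.    4.4 -52.4]
beaker 0.73 px 424 238 zt 0.0655 [ 426.7 -493.7   50.9   50.6   49. ]
scene [-0.216  0.82   0.617]
shield 0.61 px 293 226 zt 0.0477 [448.9 -59.8 250.3  47.6 -78.5]
brick 0.87 px 230 271 zt 0.0409 [425.2 216.9 125.   47.7   1.3]
half_a 0.8 px 163 297 zt 0.0409 [459.2 378.9  62.2  46.5 -12.7]
half_a 0.72 px 349 199 zt 0.0389 [ 422.8 -300.2   57.9   49.5    9.6]
pot 0.59 px 272 213 zt 0.0428 [537.6 -70.2  35.1  34.  -48.9]
cuvette_box 0.68 px 153 262 zt 0.0359 [587.8 311.6  61.5  47.5  84.1]
dropper_bottle 0.72 px 192 234 zt 0.0818 [596.5 178.6  15.6  11.2  60.9]
vial_1 0.64 px 278 196 zt 0.0422 [ 598.9 -168.1   22.6   15.4  -50.3]
vial_1 0.52 px 298 188 zt 0.0402 [ 588.2 -254.8   16.4   14.6   41.6]
0.95 [ 0.19285108 -0.64682189  0.22656953] [-3.14158708e+00  4.48642569e-05 -2.85184060e+00] 0.08740014698859458
```

View pics/top0.png

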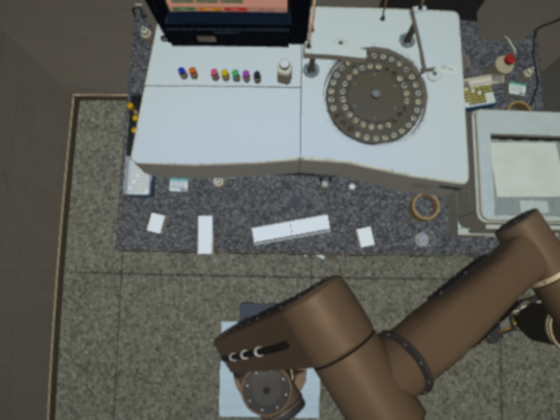

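View pics/scene0.png

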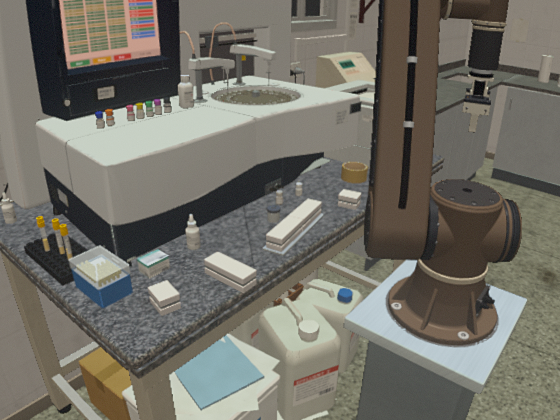

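Emit:
drive_tool --pt "1 1 0 0 0 -0.5" --pt "1 1 0 0 0 -0.35" --pt "1 1 0 0 0 0" --pt "1 1 0 0 0 0" --pt "1 1 0 0 0 0"

```text
t: 1.58
eef_pos: [0.394, -0.4455, 0.2269]
ee_rot: [-3.141, 0.0, -2.941]
force: [1.1, -0.8, -0.3]
width: 0.0876
```

Emit:
drive_tool --pt "0.8 1 0 0 0 0" --pt "0 1 0 0 0 0" --pt "0 0.65 0 0 0 0" --pt "0 0 0 0 0 0"

```text
t: 2.08
eef_pos: [0.4251, -0.3394, 0.2271]
ee_rot: [-3.141, 0.001, -2.939]
force: [-0.0, 0.1, -1.0]
width: 0.0876
```

```bash
cat > wl.py <<'E'
# wrist look: python3 wl.py name.png target... ; reports rectangles of top faces in world mm
import sys
from h import *
s=arm.get_state(); im,d,c=snap('wrist',sys.argv[1]); W=cloud(d,c)
R=Rot.from_euler('xyz',s['ee_rot']); print('t',round(s['t'],2),'tcp',np.round(np.array(s['eef_pos'])*1000,1),'yaw',np.round(np.degrees(s['ee_rot']),1),'q6',round(s['q'][5],2),'w',round(s['width']*1000,1),'F',np.round(s['force'],1),'cam',np.round(c['origin'],3))
for t in sys.argv[2:]:
    for r in arm.cut_out(t,'wrist'):
        if r['score']<.3: continue
        m=r['pixels']; p=W[m]; p=p[~np.isnan(p[:,0])]
        if len(p)<50: continue
        zt=np.percentile(p[:,2],90); q=p[abs(p[:,2]-zt)<.006]; v,u=np.nonzero(m)
        print(t,round(r['score'],2),'px',u.min(),u.max(),v.min(),v.max(),'zt',round(zt*1000,1),rect(q),'std',np.round(q[:,2].std()*1000,2))
E
python3 wl.py w1.png half_a shield
```

```text
t 2.08 tcp [ 425.1 -339.4  227.1] yaw [-1.800e+02  1.000e-01 -1.684e+02] q6 -1.05 w 87.6 F [-0.   0.1 -1. ] cam [ 0.344 -0.357  0.384]
half_a 0.69 px 285 330 161 220 zt 39.8 [ 427.  -303.3   59.2   46.1   12.4] std 0.88
shield 0.81 px 385 559 218 276 zt 45.6 [455.4 -90.2 190.8  47.  -78.5] std 1.1
```

View pics/w1.png

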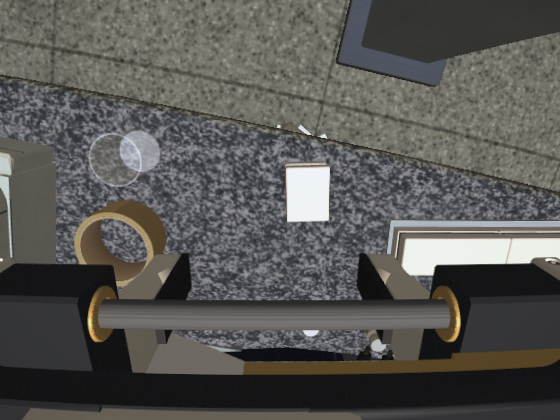

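Emit:
drive_tool --pt "0 1 0 0 0 0" --pt "0 1 0 0 0 0" --pt "0 1 0 0 0 0" --pt "0 1 0 0 0 0" --pt "0 1 0 0 0 0"

```text
t: 2.85
eef_pos: [0.425, -0.1405, 0.2266]
ee_rot: [-3.141, 0.0, -2.942]
force: [0.6, 0.1, -0.4]
width: 0.0877
```

Emit:
drive_tool --pt "0 1 0 0 0 0" --pt "0 1 0 0 0 0" --pt "0 0 0 0 0 0"

```text
t: 3.22
eef_pos: [0.4254, -0.0595, 0.2268]
ee_rot: [3.141, 0.001, -2.939]
force: [-0.7, -0.4, -0.2]
width: 0.0874
```

```bash
python3 wl.py w2.png shield brick
```

```text
t 3.23 tcp [425.4 -59.5 226.8] yaw [ 180.     0.  -168.4] q6 -1.69 w 87.4 F [-0.7 -0.4 -0.2] cam [ 0.344 -0.077  0.384]
shield 0.59 px 151 384 174 229 zt 45.7 [450.1 -62.  246.5  45.7 -78.7] std 0.89
brick 0.89 px 459 547 173 263 zt 39.7 [416.  214.6 103.5  48.4   1.7] std 1.16
```

Emit:
drive_tool --pt "0 1 0 0 0 -0.8" --pt "0 1 0 0 0 -0.8" --pt "0 1 0 0 0 0" --pt "0 1 0 0 0 0" --pt "0 1 0 0 0 0"

```text
t: 4.0
eef_pos: [0.4253, 0.1393, 0.2265]
ee_rot: [-3.141, 0.0, -3.11]
force: [1.4, -0.4, 0.8]
width: 0.0878
```

Emit:
drive_tool --pt "0 1 0 0 0 0" --pt "0 0 0 0 0 0"

```text
t: 4.25
eef_pos: [0.4256, 0.1801, 0.2262]
ee_rot: [-3.141, -0.0, -3.108]
force: [0.2, -0.1, -1.2]
width: 0.0877
```

```bash
python3 wl.py w3.png brick half_a
```

```text
t 4.25 tcp [425.6 180.1 226.2] yaw [-180.    -0.  -178.1] q6 -2.37 w 87.7 F [ 0.2 -0.1 -1.2] cam [0.343 0.176 0.383]
brick 0.58 px 285 333 126 241 zt 39.8 [425.7 215.6 123.2  46.4   1.5] std 0.79
half_a 0.64 px 412 480 187 251 zt 39.7 [460.6 377.3  59.8  47.6 -13. ] std 1.09
```

View pics/w3.png

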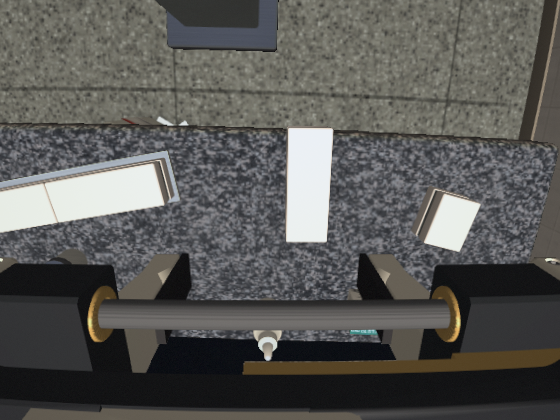

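Emit:
drive_tool --pt "0 0.45 -1 0 0 -0.07" --pt "0 0.44 -1 0 0 0" --pt "0 0 -1 0 0 0" --pt "0 0 -1 0 0 0" --pt "0 0 -0.8 0 0 0"

```text
t: 5.03
eef_pos: [0.425, 0.2131, 0.0333]
ee_rot: [-3.141, -0.0, -3.118]
force: [-0.0, 0.5, -0.6]
width: 0.0874
```

Emit:
drive_tool --pt "0 0 -0.4 0 0 0" --pt "0 0 -0.3 0 0 0" --pt "0 0 0 0 0 0"

```text
t: 5.4
eef_pos: [0.4249, 0.2138, 0.0061]
ee_rot: [-3.141, -0.001, -3.117]
force: [0.4, 0.2, -0.1]
width: 0.0878
```

Emit:
drive_tool --pt "0 0 0 0 0 0" --pt "0 0 0 0 0 0" --pt "0 0 0 0 0 0" --pt "0 0 0 0 0 0" --claw 0 --newtons 30

```text
t: 5.9
eef_pos: [0.4249, 0.2149, 0.0068]
ee_rot: [3.141, 0.0, -3.116]
force: [-0.4, 0.4, -1.0]
width: 0.053
```

Emit:
drive_tool --pt "0 0 0 0 0 0" --pt "0 0 0 0 0 0" --pt "0 0 0 0 0 0"

```text
t: 6.28
eef_pos: [0.4251, 0.2151, 0.0068]
ee_rot: [3.141, 0.0, -3.115]
force: [-1.2, 1.2, 2.6]
width: 0.0462
```

Emit:
drive_tool --pt "0 0 0.5 0 0 0" --pt "0 0 1 0 0 0" --pt "0 0 1 0 0 0" --pt "0 0 0.5 0 0 0" --pt "0 0 0 0 0 0"

```text
t: 6.9
eef_pos: [0.425, 0.2149, 0.1272]
ee_rot: [3.14, 0.001, -3.116]
force: [-0.0, -0.0, -4.3]
width: 0.0453
```

```bash
python3 wl.py w4.png brick
```

```text
t 6.9 tcp [425.  214.9 127.2] yaw [ 1.799e+02  1.000e-01 -1.785e+02] q6 -2.43 w 45.3 F [-0.  -0.  -4.3] cam [0.342 0.211 0.284]
brick 0.84 px 214 333 152 360 zt 160.0 [409.2 213.3  91.1  46.3   1.5] std 0.71
brick 0.59 px 217 225 352 360 zt 14.3 [586.9 165.   10.1   1.6 -49. ] std 2.21
```

Emit:
drive_tool --pt "0 -0.4 0 0 0 1" --pt "0 -0.4 0 0 0 1" --pt "0 -0.4 0 0 0 1" --pt "0 -0.4 0 0 0 1" --pt "0 -0.4 0 0 0 1"

```text
t: 7.62
eef_pos: [0.4238, 0.1335, 0.1247]
ee_rot: [-3.141, -0.004, -2.589]
force: [-0.0, 0.9, -3.3]
width: 0.0459
```

Emit:
drive_tool --pt "0 -0.4 0 0 0 1" --pt "0 -0.4 0 0 0 1" --pt "0 -0.4 0 0 0 1" --pt "0 -0.4 0 0 0 1" --pt "0 -0.4 0 0 0 1"

```text
t: 8.25
eef_pos: [0.4237, 0.0537, 0.1248]
ee_rot: [3.14, -0.003, -2.065]
force: [1.6, 0.6, -3.8]
width: 0.0456
```

Emit:
drive_tool --pt "0 -0.4 0 0 0 1" --pt "0 -0.4 0 0 0 1" --pt "0 -0.4 0 0 0 1" --pt "0.2 -0.5 0 0 0 1" --pt "0.2 -0.5 0 0 0 1"

```text
t: 8.88
eef_pos: [0.4399, -0.0341, 0.1249]
ee_rot: [3.138, -0.001, -1.541]
force: [0.4, 0.3, -3.4]
width: 0.0457
```

Emit:
drive_tool --pt "0.2 -0.5 0 0 0 1" --pt "0.03 -0.23 0 0 0 0.65" --pt "0 0 0 0 0 0" --pt "0 0 0 0 0 0"

```text
t: 9.38
eef_pos: [0.4494, -0.0624, 0.1256]
ee_rot: [3.14, 0.0, -1.374]
force: [-0.6, -0.4, -3.8]
width: 0.0458
```

```bash
python3 wl.py w5.png shield brick
```

```text
t 9.38 tcp [449.4 -62.4 125.6] yaw [179.9   0.  -78.7] q6 -0.1 w 45.8 F [-0.6 -0.4 -3.8] cam [ 0.466 -0.145  0.283]
shield 0.89 px 233 311 42 151 zt 45.6 [ 467.6 -148.    71.3   46.6  -79. ] std 0.73
brick 0.74 px 213 333 151 361 zt 158.3 [452.3 -78.4  91.5  46.5 -78.8] std 0.69
```

View pics/w5.png

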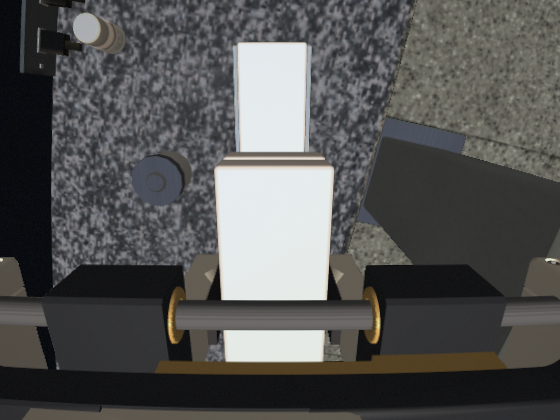

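Emit:
drive_tool --pt "0.025 0.02 -0.5 0 0 0" --pt "0 0 -0.6 0 0 0" --pt "0 0 -0.4 0 0 0" --pt "0 0 -0.14 0 0 0" --pt "0 0 0 0 0 0"

```text
t: 10.15
eef_pos: [0.4511, -0.0615, 0.061]
ee_rot: [3.141, -0.0, -1.372]
force: [1.0, -0.3, -3.5]
width: 0.0457
```

```bash
cat >> h.py <<'E'
def wall(name,*ts):
    s=arm.get_state(); im,d,c=snap('wrist',name); W=cloud(d,c)
    print('t',round(s['t'],2),'tcp',np.round(np.array(s['eef_pos'])*1000,1),'yaw',np.round(np.degrees(s['ee_rot'][2]),1),'F',np.round(s['force'],1))
    a=np.radians(-78.65); u=np.array([np.cos(a),np.sin(a)]); n=np.array([-u[1],u[0]])
    O=np.array([450.1,-62.0])
    print('tcp s,n',np.round([(np.array(s['eef_pos'])[:2]*1000-O)@u,(np.array(s['eef_pos'])[:2]*1000-O)@n],1))
    for t in ts:
        for r in arm.cut_out(t,'wrist'):
            if r['score']<.3: continue
            p=W[r['pixels']]; p=p[~np.isnan(p[:,0])]*1000
            if len(p)<50: continue
            zt=np.percentile(p[:,2],85); q=p[abs(p[:,2]-zt)<5]
            R=rect(q/1000); S=(q[:,:2]-O)@u; N=(q[:,:2]-O)@n
            print(t,round(r['score'],2),'zt',round(zt,1),'c s,n',np.round([(R[:2]-O)@u,(R[:2]-O)@n],1),'s',np.round(np.percentile(S,[.3,99.7]),1),'n',np.round(np.percentile(N,[.5,99.5]),1),R)
E
python3 -c "
from h import *
wall('w6.png','shield','brick')"
```

```text
t 10.15 tcp [451.1 -61.5  61. ] yaw -78.6 F [ 1.  -0.3 -3.5]
tcp s,n [-0.3  1.1]
shield 0.72 zt 45.4 c s,n [91.8  0. ] s [ 60.5 123.1] n [-22.7  22.7] [ 468.2 -152.    63.5   46.6  -79. ]
brick 0.62 zt 93.6 c s,n [16.   0.9] s [-28.4  61.5] n [-21.8  23.5] [454.1 -77.5  91.4  46.4 -78.6]
```

Emit:
drive_tool --pt "-0.017 0 -0.1 0 0 0" --pt "0 0 -0.07 0 0 0" --pt "0 0 0 0 0 0"

```text
t: 10.68
eef_pos: [0.4502, -0.0617, 0.054]
ee_rot: [3.141, -0.0, -1.372]
force: [0.6, 0.4, -3.6]
width: 0.046
```

Emit:
drive_tool --pt "0 0 -0.03 0 0 0" --pt "0 0 0 0 0 0"

```text
t: 10.92
eef_pos: [0.4504, -0.0617, 0.0529]
ee_rot: [3.141, -0.0, -1.372]
force: [-0.8, 0.1, -3.3]
width: 0.0458
```

Emit:
drive_tool --pt "0 0 -0.02 0 0 0" --pt "0 0 0 0 0 0"

```text
t: 11.18
eef_pos: [0.4505, -0.0617, 0.0528]
ee_rot: [-3.141, -0.0, -1.372]
force: [-2.7, 1.0, 5.3]
width: 0.0457
```

Emit:
drive_tool --pt "0 0 0 0 0 0" --pt "0 0 0 0 0 0" --pt "0 0 0 0 0 0" --pt "0 0 0 0 0 0" --claw 0.72

```text
t: 11.68
eef_pos: [0.4505, -0.0617, 0.0522]
ee_rot: [-3.142, -0.0, -1.372]
force: [-0.2, 0.1, 0.1]
width: 0.0627
```

Emit:
drive_tool --pt "0 0 0.5 0 0 0" --pt "0 0 1 0 0 0" --pt "0 0 1 0 0 0" --pt "0 0.5 0 0 0 0" --pt "0 0 0 0 0 0"

```text
t: 12.3
eef_pos: [0.4505, -0.041, 0.1526]
ee_rot: [-3.14, 0.0, -1.371]
force: [-0.4, 0.6, -0.4]
width: 0.063
```

```bash
python3 -c "
from h import *
wall('w7.png','shield','brick')"
```

```text
t 12.3 tcp [450.5 -41.  152.6] yaw -78.6 F [-0.4  0.6 -0.4]
tcp s,n [-20.5   4.6]
shield 0.66 zt 45.4 c s,n [8.8 0.1] s [-104.9  122.9] n [-22.6  23. ] [451.9 -70.6 229.1  46.5 -78.5]
brick 0.84 zt 85.4 c s,n [-0.2  0.2] s [-60.6  61.5] n [-22.4  22.8] [450.3 -61.8 123.7  46.3 -78.8]
```

View pics/w7.png

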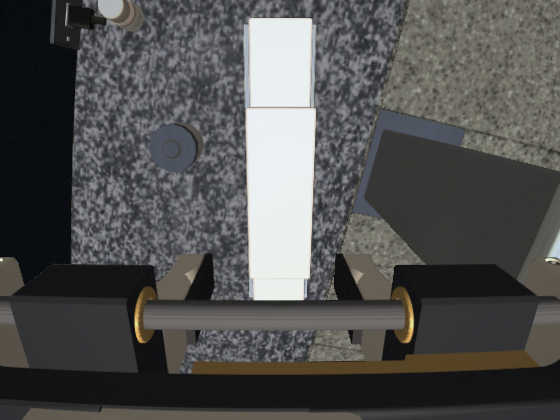

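Emit:
drive_tool --pt "-0.1 -0.4 0.2 0 0 -1" --pt "-0.1 -0.4 0.2 0 0 -1" --pt "-0.1 -0.4 0.2 0 0 -1" --pt "-0.1 -0.4 0.2 0 0 -1" --pt "-0.1 -0.4 0.2 0 0 -1" --claw 1

```text
t: 13.08
eef_pos: [0.4298, -0.1226, 0.1918]
ee_rot: [3.14, -0.001, -1.9]
force: [-0.0, -0.1, 0.5]
width: 0.0872
```

Emit:
drive_tool --pt "-0.09 -0.45 0 0 0 -1" --pt "0 -0.45 0 0 0 -1" --pt "0 -0.45 0 0 0 -1" --pt "0 -0.45 0 0 0 -1" --pt "0 -0.45 0 0 0 -1"

```text
t: 13.7
eef_pos: [0.4263, -0.2127, 0.1915]
ee_rot: [3.141, -0.001, -2.423]
force: [-0.2, -0.2, -0.3]
width: 0.0874
```

Emit:
drive_tool --pt "0 -0.5 0 0 0 -1" --pt "0 -0.5 0 0 0 -1" --pt "0 -0.5 0 0 0 -1" --pt "0 -0.5 0 0 0 -1" --pt "0 -0.3 0 0 0 -0.83"

```text
t: 14.32
eef_pos: [0.4261, -0.3049, 0.1912]
ee_rot: [3.141, -0.002, -2.929]
force: [-0.2, 0.8, 0.3]
width: 0.0879
```

Emit:
drive_tool --pt "0 0 0 0 0 0"

```text
t: 14.45
eef_pos: [0.4261, -0.3045, 0.1912]
ee_rot: [3.141, -0.002, -2.926]
force: [-0.7, 0.7, -0.5]
width: 0.0876
```

```bash
python3 wl.py w8.png half_a
```

```text
t 14.45 tcp [ 426.1 -304.5  191.2] yaw [ 1.800e+02 -1.000e-01 -1.677e+02] q6 -1.11 w 87.6 F [-0.7  0.7 -0.5] cam [ 0.345 -0.323  0.348]
half_a 0.98 px 251 300 160 225 zt 39.8 [ 427.3 -303.6   59.2   45.7   13.3] std 0.83
```

Emit:
drive_tool --pt "0.03 0.02 -1 0 0 0.12" --pt "0 0 -1 0 0 0" --pt "0 0 -1 0 0 0" --pt "0 0 -0.9 0 0 0" --pt "0 0 -0.5 0 0 0"

```text
t: 15.18
eef_pos: [0.427, -0.302, 0.0143]
ee_rot: [3.14, -0.002, -2.91]
force: [0.0, 0.7, -0.2]
width: 0.0876
```

Emit:
drive_tool --pt "0 0 -0.22 0 0 0" --pt "0 0 0 0 0 0"

```text
t: 15.42
eef_pos: [0.4279, -0.3026, 0.0073]
ee_rot: [3.141, -0.001, -2.911]
force: [-0.3, -0.3, 0.1]
width: 0.0876
```

Emit:
drive_tool --pt "0 0 0 0 0 0" --pt "0 0 0 0 0 0" --pt "0 0 0 0 0 0" --pt "0 0 0 0 0 0" --pt "0 0 0 0 0 0" --claw 0 --newtons 25

```text
t: 16.05
eef_pos: [0.428, -0.3028, 0.0075]
ee_rot: [-3.142, 0.0, -2.913]
force: [-0.8, 1.3, 1.6]
width: 0.0459
```

Emit:
drive_tool --pt "0 0 0 0 0 0" --pt "0 0 0 0 0 0"

```text
t: 16.3
eef_pos: [0.428, -0.3029, 0.0075]
ee_rot: [-3.142, 0.0, -2.913]
force: [-0.7, 1.4, 3.2]
width: 0.0458
```

Emit:
drive_tool --pt "0 0 0.5 0 0 0" --pt "0 0 1 0 0 0" --pt "0 0 1 0 0 0" --pt "0 0 0.75 0 0 0" --pt "0 0 0 0 0 0"

```text
t: 16.92
eef_pos: [0.4293, -0.3033, 0.1395]
ee_rot: [-3.139, 0.004, -2.912]
force: [0.2, 0.3, -1.6]
width: 0.0462
```

```bash
python3 -c "
from h import *
for cam in ['top','scene','wrist']:
    im,d,c=snap(cam); W=cloud(d,c).reshape(-1,3); W=W[~np.isnan(W[:,0])]
    for z0,z1 in [(.12,.15),(.15,.2),(.2,.25),(.25,.3)]:
        o=[]
        for y in np.arange(-.35,.15,.05):
            m=(abs(W[:,1]-y)<.025)&(W[:,2]>z0)&(W[:,2]<z1)&(W[:,0]>.5)
            o.append((round(y,2),int(m.sum()),round(float(np.percentile(W[m,0],3)),3)) if m.sum()>5 else None)
        print(cam,z0,o)
"
```

```text
top 0.12 [(np.float64(-0.35), 69, 0.571), (np.float64(-0.3), 27, 0.581), (np.float64(-0.25), 11, 0.59), None, None, None, None, None, (np.float64(0.05), 6, 0.597), (np.float64(0.1), 13, 0.594)]
top 0.15 [(np.float64(-0.35), 80, 0.572), (np.float64(-0.3), 79, 0.581), (np.float64(-0.25), 75, 0.591), (np.float64(-0.2), 76, 0.6), (np.float64(-0.15), 28, 0.606), None, (np.float64(-0.05), 52, 0.605), (np.float64(-0.0), 73, 0.6), (np.float64(0.05), 71, 0.596), (np.float64(0.1), 74, 0.595)]
top 0.2 [(np.float64(-0.35), 85, 0.573), (np.float64(-0.3), 86, 0.582), (np.float64(-0.25), 94, 0.592), (np.float64(-0.2), 84, 0.601), (np.float64(-0.15), 84, 0.607), (np.float64(-0.1), 62, 0.609), (np.float64(-0.05), 71, 0.606), (np.float64(-0.0), 84, 0.601), (np.float64(0.05), 85, 0.598), (np.float64(0.1), 78, 0.596)]
top 0.25 [(np.float64(-0.35), 2946, 0.583), (np.float64(-0.3), 2876, 0.592), (np.float64(-0.25), 2696, 0.602), (np.float64(-0.2), 2591, 0.61), (np.float64(-0.15), 2560, 0.612), (np.float64(-0.1), 2034, 0.614), (np.float64(-0.05), 1904, 0.612), (np.float64(-0.0), 2014, 0.607), (np.float64(0
[... 965 characters left out ...]
), 217, 0.599), (np.float64(0.05), 243, 0.594), (np.float64(0.1), 272, 0.591)]
scene 0.25 [(np.float64(-0.35), 565, 0.573), (np.float64(-0.3), 639, 0.582), (np.float64(-0.25), 624, 0.592), (np.float64(-0.2), 485, 0.602), (np.float64(-0.15), 491, 0.606), (np.float64(-0.1), 610, 0.608), (np.float64(-0.05), 604, 0.607), (np.float64(-0.0), 670, 0.601), (np.float64(0.05), 718, 0.596), (np.float64(0.1), 835, 0.594)]
wrist 0.12 [None, None, None, None, None, None, None, None, None, None]
wrist 0.15 [None, None, None, None, None, None, None, None, None, None]
wrist 0.2 [None, None, None, None, None, None, None, None, None, None]
wrist 0.25 [None, None, None, None, None, None, None, None, None, None]
```

Emit:
drive_tool --pt "0 0.2 0 0 0 1" --pt "0 0.2 0 0 0 1" --pt "0 0.2 0 0 0 1" --pt "0 0.2 0 0 0 1" --pt "0 0.2 0 0 0 1"

```text
t: 17.7
eef_pos: [0.427, -0.2623, 0.1357]
ee_rot: [3.139, -0.002, -2.386]
force: [-0.3, -0.9, -1.9]
width: 0.046
```

Emit:
drive_tool --pt "0 0.3 0 0 0 1" --pt "0 0.3 0 0 0 1" --pt "0 0.3 0 0 0 1" --pt "0 0.3 0 0 0 1" --pt "0 0.3 0 0 0 1"

```text
t: 18.32
eef_pos: [0.427, -0.2023, 0.1358]
ee_rot: [3.139, -0.001, -1.862]
force: [0.6, 0.5, -2.6]
width: 0.0459
```

Emit:
drive_tool --pt "0.15 0.3 0 0 0 1" --pt "0.2 0.3 0 0 0 1" --pt "0.2 0.3 0 0 0 1" --pt "0.2 0.3 0 0 0 1" --pt "0.2 0.06 0 0 0 0.7"

```text
t: 18.95
eef_pos: [0.4653, -0.1518, 0.1358]
ee_rot: [3.139, 0.001, -1.37]
force: [0.3, -0.1, -1.3]
width: 0.0455
```

Emit:
drive_tool --pt "0 0 -0.5 0 0 0" --pt "0 0 -0.4 0 0 0" --pt "0 0 0 0 0 0"

```text
t: 19.32
eef_pos: [0.4642, -0.1525, 0.0991]
ee_rot: [3.137, 0.001, -1.373]
force: [0.6, 0.3, -0.5]
width: 0.0459
```

```bash
python3 -c "
from h import *
wall('w9.png','shield','brick','half_a')"
```

```text
t 19.32 tcp [ 464.2 -152.5   99.1] yaw -78.7 F [ 0.6  0.3 -0.5]
tcp s,n [91.5 -4. ]
shield 0.64 zt 45.1 c s,n [115.5   0.2] s [107.6 123.6] n [-22.5  22.7] [ 473.  -175.2   45.8   16.2   11. ]
brick 0.74 zt 130.8 c s,n [93.4 -4.5] s [ 63.6 123.6] n [-26.8  18.3] [ 464.1 -154.5   61.    46.9  -78.6]
half_a 0.89 zt 130.8 c s,n [93.4 -4.1] s [ 63.7 123.6] n [-26.8  18.4] [ 464.5 -154.4   61.    46.8  -78.5]
```

View pics/w9.png

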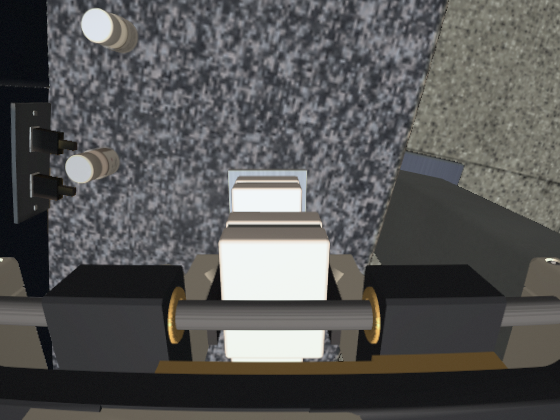

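Emit:
drive_tool --pt "0.103 0.02 -0.4 0 0 0" --pt "0 0 -0.4 0 0 0" --pt "0 0 -0.18 0 0 0" --pt "0 0 0 0 0 0"

```text
t: 20.02
eef_pos: [0.47, -0.1517, 0.0622]
ee_rot: [3.141, -0.0, -1.373]
force: [0.0, -0.6, -1.0]
width: 0.0457
```

```bash
python3 -c "
from h import *
wall('w10.png','shield','half_a')
print(arm.get_state()['ee_rot'])"
```

```text
t 20.02 tcp [ 470.  -151.7   62.2] yaw -78.7 F [ 0.  -0.6 -1. ]
tcp s,n [91.9  1.9]
shield 0.71 zt 44.0 c s,n [ 1.218e+02 -1.000e-01] s [119.4 123.9] n [-22.5  22.6] [ 474.  -181.4   45.7    4.8   10. ]
[-3.14049002e+00 -2.94952671e-04 -1.37298153e+00]
```

Emit:
drive_tool --pt "-0.035 -0.007 -0.05 0 0 0" --pt "0 0 0 0 0 0"

```text
t: 20.42
eef_pos: [0.4685, -0.1519, 0.0602]
ee_rot: [-3.142, 0.0, -1.373]
force: [-0.4, -0.2, -1.8]
width: 0.0463
```

```bash
cat >> h.py <<'E'
def zr(z0,z1,cam='wrist',smin=-999,smax=999):
    im,d,c=snap(cam); W=cloud(d,c).reshape(-1,3)*1000; W=W[~np.isnan(W[:,0])]
    a=np.radians(-78.65); u=np.array([np.cos(a),np.sin(a)]); n=np.array([-u[1],u[0]]); O=np.array([450.1,-62.0])
    S=(W[:,:2]-O)@u; N=(W[:,:2]-O)@n
    m=(W[:,2]>z0)&(W[:,2]<z1)&(abs(N)<28)&(S>smin)&(S<smax)
    print('z',z0,z1,m.sum(),'s',np.round(np.percentile(S[m],[.3,99.7]),1),'n',np.round(np.percentile(N[m],[.5,99.5]),1),'zmed',np.round(np.median(W[m,2]),1))
E
python3 -c "
from h import *
wall('w11.png','half_a'); zr(90,100); zr(82,88); zr(43,49)"
```

```text
t 20.43 tcp [ 468.5 -151.9   60.2] yaw -78.7 F [-0.4 -0.2 -1.8]
tcp s,n [91.8  0.4]
half_a 0.93 zt 92.0 c s,n [93.8 -0.1] s [ 64.  123.9] n [-22.5  22.6] [ 468.5 -154.    61.3   46.5  -77.9]
z 90 100 9776 s [ 64.  123.7] n [-26.6  26.7] zmed 91.5
z 82 88 858 s [ 55.9 124.2] n [-26.   26.6] zmed 84.8
z 43 49 488 s [120.2 123.8] n [-22.5  22.6] zmed 44.4
```

Emit:
drive_tool --pt "-0.006 0.032 -0.1 0 0 0" --pt "0 0 -0.05 0 0 0" --pt "0 0 0 0 0 0"

```text
t: 21.05
eef_pos: [0.4682, -0.1506, 0.0538]
ee_rot: [3.141, 0.0, -1.373]
force: [0.5, -0.4, -0.7]
width: 0.0461
```

Emit:
drive_tool --pt "0 0 -0.03 0 0 0" --pt "0 0 0 0 0 0"

```text
t: 21.3
eef_pos: [0.4685, -0.1507, 0.0535]
ee_rot: [-3.141, -0.0, -1.373]
force: [-2.2, 0.3, 4.5]
width: 0.0458
```

Contact; release.

Emit:
drive_tool --pt "0 0 0 0 0 0" --pt "0 0 0 0 0 0" --pt "0 0 0 0 0 0" --pt "0 0 0 0 0 0" --claw 0.72

```text
t: 21.8
eef_pos: [0.4685, -0.1507, 0.0529]
ee_rot: [3.142, 0.0, -1.373]
force: [0.6, 0.0, -0.4]
width: 0.063
```

Emit:
drive_tool --pt "0 0 0.5 0 0 0" --pt "0 0 1 0 0 0" --pt "0 0 1 0 0 0" --pt "-0.2 1 0.2 0 0 0" --pt "-0.2 1 0 0 0 0"

```text
t: 22.42
eef_pos: [0.4528, -0.0699, 0.162]
ee_rot: [-3.139, 0.0, -1.375]
force: [0.4, 0.2, -0.0]
width: 0.0631
```

Emit:
drive_tool --pt "0 0.5 0 0 0 0" --pt "0 0 0 0 0 0"

```text
t: 22.68
eef_pos: [0.4525, -0.0496, 0.1612]
ee_rot: [-3.141, 0.0, -1.371]
force: [1.2, 0.3, -0.1]
width: 0.0629
```

```bash
python3 -c "
from h import *
wall('w12.png','shield','brick','half_a'); zr(80,90)"
```

```text
t 22.68 tcp [452.5 -49.6 161.2] yaw -78.5 F [ 1.2  0.3 -0.1]
tcp s,n [-11.7   4.8]
shield 0.83 zt 45.4 c s,n [-92.8   0.2] s [-102.1  -83.8] n [-22.6  22.9] [432.   29.   45.8  18.5  11.7]
brick 0.85 zt 85.5 c s,n [-0.1  0.1] s [-60.5  61.2] n [-22.1  22.4] [450.2 -61.9 123.   45.7 -79. ]
half_a 0.88 zt 85.4 c s,n [92.   0.4] s [ 62.5 121.2] n [-22.2  23.1] [ 468.6 -152.1   59.1   46.5  -78.6]
half_a 0.5 zt 45.3 c s,n [-92.8   0.2] s [-102.1  -83.8] n [-22.6  22.9] [432.   29.   45.8  18.5  11.7]
z 80 90 16941 s [-60.4 121.4] n [-22.4  23. ] zmed 84.7
```

View pics/w12.png

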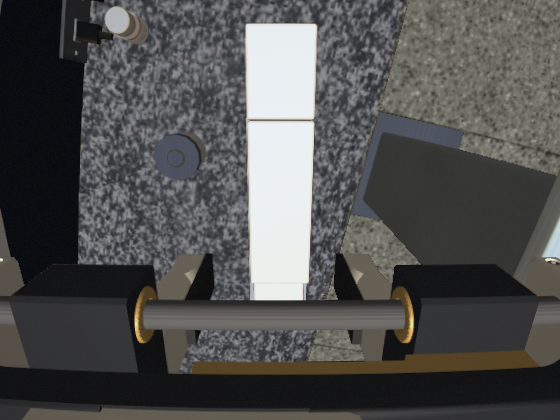

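Emit:
drive_tool --pt "-0.1 0.5 0.2 0 0 -1" --pt "-0.1 0.5 0.2 0 0 -1" --pt "-0.1 0.5 0.2 0 0 -1" --pt "0 0.5 0.2 0 0 -1" --pt "0 0.5 0 0 0 -1" --claw 1

```text
t: 23.55
eef_pos: [0.4409, 0.0495, 0.1935]
ee_rot: [-3.141, 0.001, -1.901]
force: [0.4, -0.5, -0.0]
width: 0.0873
```

Emit:
drive_tool --pt "0 0.5 0 0 0 -1" --pt "0 0.5 0 0 0 -1" --pt "0 0.5 0 0 0 -1" --pt "0 0.5 0 0 0 -1" --pt "0 0.5 0 0 0 -1"

```text
t: 24.18
eef_pos: [0.4407, 0.1494, 0.1928]
ee_rot: [-3.142, -0.0, -2.425]
force: [1.0, 0.0, -0.0]
width: 0.0876
```

Emit:
drive_tool --pt "0 0.7 0 0 0 -1" --pt "0 0.7 0 0 0 -1" --pt "0 0.7 0 0 0 -1" --pt "0 0.7 0 0 0 -1" --pt "0 0.7 0 0 0 -1"

```text
t: 24.8
eef_pos: [0.4409, 0.2897, 0.1927]
ee_rot: [-3.141, -0.0, -2.948]
force: [0.6, -0.3, -0.2]
width: 0.0873
```

Emit:
drive_tool --pt "0.1 0.7 0 0 0 -1" --pt "0.1 0.7 0 0 0 -1" --pt "0.1 0.7 0 0 0 -1" --pt "0.1 0.07 0 0 0 -1" --pt "0 0 0 0 0 0"

```text
t: 25.42
eef_pos: [0.4569, 0.3758, 0.1923]
ee_rot: [-3.14, -0.0, 2.92]
force: [-0.4, -0.5, -0.7]
width: 0.0877
```

```bash
python3 wl.py w13.png half_a
```

```text
t 25.43 tcp [456.9 375.8 192.3] yaw [-179.9   -0.   167.3] q6 -2.81 w 87.7 F [-0.4 -0.5 -0.7] cam [0.376 0.393 0.349]
half_a 0.95 px 253 302 161 226 zt 39.7 [460.7 377.7  59.7  46.  -12.7] std 0.87
```

Emit:
drive_tool --pt "0.08 0.045 -1 0 0 0" --pt "0 0 -1 0 0 0" --pt "0 0 -1 0 0 0" --pt "0 0 -0.9 0 0 0" --pt "0 0 -0.5 0 0 0"

```text
t: 26.15
eef_pos: [0.4592, 0.3765, 0.0152]
ee_rot: [-3.14, -0.001, 2.922]
force: [0.4, -0.6, 0.8]
width: 0.0878
```

Emit:
drive_tool --pt "0 0 -0.23 0 0 0" --pt "0 0 0 0 0 0"

```text
t: 26.4
eef_pos: [0.4597, 0.3776, 0.0077]
ee_rot: [-3.141, -0.0, 2.921]
force: [-0.4, -0.8, 0.6]
width: 0.0872
```

Emit:
drive_tool --pt "0 0 0 0 0 0" --pt "0 0 0 0 0 0" --pt "0 0 0 0 0 0" --pt "0 0 0 0 0 0" --pt "0 0 0 0 0 0" --claw 0 --newtons 25

```text
t: 27.02
eef_pos: [0.4597, 0.3781, 0.0079]
ee_rot: [3.141, 0.0, 2.92]
force: [0.1, -0.4, 0.9]
width: 0.0459
```

Emit:
drive_tool --pt "0 0 0 0 0 0" --pt "0 0 0 0 0 0"

```text
t: 27.28
eef_pos: [0.4597, 0.3781, 0.0079]
ee_rot: [3.141, 0.0, 2.92]
force: [-1.0, 0.0, 2.5]
width: 0.046
```

Emit:
drive_tool --pt "0 0 0.5 0 0 0" --pt "0 0 1 0 0 0" --pt "0 0 1 0 0 0" --pt "0 0 0.75 0 0 0" --pt "0 0 0 0 0 0"

```text
t: 27.9
eef_pos: [0.4604, 0.379, 0.1401]
ee_rot: [3.138, 0.002, 2.921]
force: [-0.6, 0.2, -2.8]
width: 0.0459
```

Emit:
drive_tool --pt "-0.1 -0.5 0 0 0 1" --pt "-0.1 -0.5 0 0 0 1" --pt "-0.1 -0.5 0 0 0 1" --pt "-0.1 -0.5 0 0 0 1" --pt "-0.1 -0.5 0 0 0 1"

```text
t: 28.52
eef_pos: [0.4388, 0.2766, 0.1363]
ee_rot: [-3.141, -0.002, -2.836]
force: [0.2, 0.1, -2.4]
width: 0.0453
```

Emit:
drive_tool --pt "-0.1 -0.5 0 0 0 1" --pt "-0.1 -0.5 0 0 0 1" --pt "0 -0.5 0 0 0 1" --pt "0 -0.5 0 0 0 1" --pt "0 -0.5 0 0 0 1"

```text
t: 29.15
eef_pos: [0.4308, 0.1767, 0.1365]
ee_rot: [3.141, -0.002, -2.312]
force: [0.1, 0.6, -1.3]
width: 0.046
```

Emit:
drive_tool --pt "0 -0.5 0 0 0 1" --pt "0 -0.5 0 0 0 1" --pt "0 -0.5 0 0 0 1" --pt "0 -0.5 0 0 0 1" --pt "0 -0.5 0 0 0 1"

```text
t: 29.78
eef_pos: [0.4307, 0.0769, 0.1366]
ee_rot: [3.14, -0.001, -1.789]
force: [-0.1, 0.1, -1.6]
width: 0.0463
```

Emit:
drive_tool --pt "0 -0.5 0 0 0 1" --pt "0 -0.5 0 0 0 1" --pt "0 -0.2 0 0 0 1" --pt "0 0 0 0 0 1" --pt "0 0 0 0 0 0"

```text
t: 30.4
eef_pos: [0.4309, 0.0295, 0.1368]
ee_rot: [3.14, -0.0, -1.374]
force: [-0.5, 0.9, -1.2]
width: 0.0459
```

```bash
python3 -c "
from h import *
wall('w14.png','half_a','brick'); zr(165,180)"
```

```text
t 30.4 tcp [430.9  29.5 136.8] yaw -78.8 F [-0.5  0.9 -1.2]
tcp s,n [-93.5  -0.8]
half_a 0.79 zt 168.1 c s,n [-93.  -1.] s [-122.3  -62.8] n [-23.6  21.3] [430.8  29.   61.1  46.2 -78.8]
brick 0.85 zt 85.5 c s,n [-7.4  0.1] s [-61.7  46.6] n [-22.5  22.8] [448.7 -54.7 109.3  46.5 -78.8]
z 165 180 10075 s [-122.8  -63.2] n [-27.3  26.9] zmed 168.1
```

View pics/w14.png

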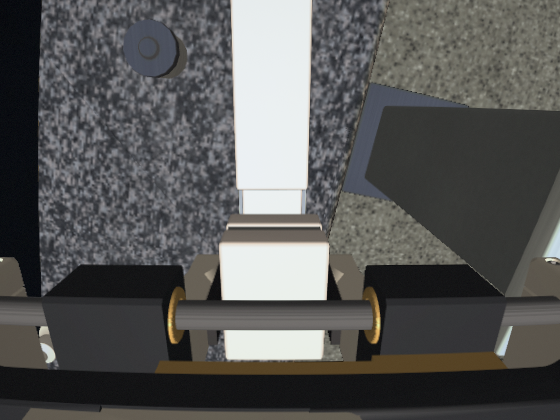

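Emit:
drive_tool --pt "0.017 0.029 -0.5 0 0 0.02" --pt "0 0 -0.7 0 0 0" --pt "0 0 -0.45 0 0 0" --pt "0 0 -0.2 0 0 0" --pt "0 0 0 0 0 0"

```text
t: 31.22
eef_pos: [0.4322, 0.0311, 0.0636]
ee_rot: [3.141, -0.0, -1.371]
force: [-0.4, 0.2, -1.0]
width: 0.0461
```

```bash
python3 -c "
from h import *
wall('w15.png','half_a','brick'); zr(90,100,smax=-50); zr(80,88.5,smax=0)"
```

```text
t 31.23 tcp [432.2  31.1  63.6] yaw -78.6 F [-0.4  0.2 -1. ]
tcp s,n [-94.8   0.8]
half_a 0.79 zt 94.9 c s,n [-94.5   0.5] s [-123.7  -64. ] n [-22.2  23.2] [432.   30.8  61.9  47.5 -78. ]
brick 0.75 zt 85.4 c s,n [-17.8   0. ] s [-61.   25.6] n [-22.6  22.6] [446.6 -44.5  87.9  46.4 -78.6]
z 90 100 10009 s [-123.9  -64.2] n [-25.6  26.2] zmed 95.2
z 80 88.5 17821 s [-84.5  -0.2] n [-24.9  22.9] zmed 84.7
```

Emit:
drive_tool --pt "0 -0.045 -0.1 0 0 0" --pt "0 0 -0.08 0 0 0" --pt "0 0 -0.04 0 0 0" --pt "0 0 0 0 0 0"

```text
t: 31.98
eef_pos: [0.4323, 0.0293, 0.0548]
ee_rot: [3.141, -0.0, -1.371]
force: [-0.3, -0.3, -2.3]
width: 0.0459
```

Emit:
drive_tool --pt "0 0 -0.03 0 0 0" --pt "0 0 0 0 0 0"

```text
t: 32.22
eef_pos: [0.4325, 0.0294, 0.0539]
ee_rot: [-3.141, -0.0, -1.371]
force: [-0.6, 0.1, 0.8]
width: 0.0461
```

Touching. Check the gap before release.

Emit:
drive_tool --pt "0 0 -0.01 0 0 0" --pt "0 0 0 0 0 0"

```text
t: 32.48
eef_pos: [0.4325, 0.0294, 0.0539]
ee_rot: [-3.141, -0.0, -1.371]
force: [-2.3, -0.0, 6.4]
width: 0.0455
```

Emit:
drive_tool --pt "0 0 0 0 0 0" --pt "0 0 0 0 0 0" --pt "0 0 0 0 0 0" --pt "0 0 0 0 0 0" --claw 0.72

```text
t: 32.98
eef_pos: [0.4323, 0.0293, 0.0533]
ee_rot: [3.141, -0.0, -1.371]
force: [0.6, 0.1, 0.3]
width: 0.0631
```

Emit:
drive_tool --pt "0 0 0.5 0 0 0" --pt "0 0 1 0 0 0" --pt "0 0 1 0 0 0" --pt "-0.2 1 1 0 0 0" --pt "-0.2 1 1 0 0 0"

```text
t: 33.6
eef_pos: [0.4159, 0.1098, 0.2348]
ee_rot: [-3.141, 0.0, -1.373]
force: [1.0, 0.7, -0.6]
width: 0.0629
```

Emit:
drive_tool --pt "0 0.5 0 0 0 0" --pt "0 0 0 0 0 0"

```text
t: 33.85
eef_pos: [0.4162, 0.1305, 0.2336]
ee_rot: [-3.141, 0.001, -1.369]
force: [-0.1, -0.8, 0.2]
width: 0.063
```

```bash
python3 -c "
from h import *
wall('w16.png','shield','brick','half_a'); zr(80,90); zr(43,49); zr(80,90,'scene')
im=cv2.imread('pics/w16.png'); cv2.imwrite('pics/w16c.png',cv2.resize(im[0:290,150:410],None,fx=2,fy=2,interpolation=cv2.INTER_CUBIC))"
```

```text
t 33.85 tcp [416.2 130.5 233.6] yaw -78.4 F [-0.1 -0.8  0.2]
tcp s,n [-195.4    4.7]
shield 0.93 zt 5.6 c s,n [-73.2  28.7] s [-127.7  -16.9] n [10.9 30.5] [463.8  15.4 111.4  19.5 -69.5]
brick 0.88 zt 85.5 c s,n [-45.5   0.3] s [-62.1 -29.1] n [-22.2  22.3] [441.4 -17.3  45.7  33.4  10.9]
half_a 0.96 zt 85.5 c s,n [-92.5   0.5] s [-122.6  -62.6] n [-22.4  23.5] [432.4  28.8  60.2  46.6 -78.5]
z 80 90 6506 s [-122.2  -27.4] n [-22.4  23.3] zmed 84.7Traceback (most recent call last):
  File "<string>", line 3, in <module>
    wall('w16.png','shield','brick','half_a'); zr(80,90); zr(43,49); zr(80,90,'scene')
                                                          ~~^^^^^^^
  File "h.py", line 38, in zr
    print('z',z0,z1,m.sum(),'s',np.round(np.percentile(S[m],[.3,99.7]),1),'n',np.round(np.percentile(N[m],[.5,99.5]),1),'zmed',np.round(np.median(W[m,2]),1))
                                         ~~~~~~~~~~~~~^^^^^^^^^^^^^^^^
    return _quantile_unchecked(
        a, q, axis, out, overwrite_input, method, keepdims, weights)
    return _ureduce(a,
                    func=_quantile_ureduce_func,
    ...<5 lines>...
                    overwrite_input=overwrite_input,
                    method=method)
    r = func(a, **kwargs)
    result = _quantile(arr,
                       quantiles=q,
    ...<2 lines>...
                       out=out,
                       weights=wgt)
    slices_having_nans = np.isnan(arr[-1, ...])
                                  ~~~^^^^^^^^^
IndexError: index -1 is out of bounds for axis 0 with size 0
```

```bash
python3 -c "
from h import *
a=cv2.imread('pics/w16.png')[0:200,150:410]
im,d,c=snap('scene','s2.png'); b=cv2.imread('pics/s2.png')[150:320,130:390]
f=lambda x:cv2.resize(x,(780,int(780*x.shape[0]/x.shape[1])))[:] 
g=lambda x:cv2.resize(x,(390,int(390*x.shape[0]/x.shape[1])),interpolation=cv2.INTER_CUBIC)
A,B=g(a),g(b); h=max(len(A),len(B)); p=lambda x:np.pad(x,((0,h-len(x)),(0,0),(0,0)))
cv2.imwrite('pics/f.png',np.hstack([p(A),p(B)]))
W=cloud(d,c)
for t in ['brick','half_a','pot','cuvette_box','dropper_bottle','vial_1','beaker']:
    for r in arm.cut_out(t,'scene'):
        if r['score']<.3: continue
        p=W[r['pixels']]; p=p[~np.isnan(p[:,0])]
        zt=np.percentile(p[:,2],95); print(t,round(r['score'],2),round(zt,4),rect(p[abs(p[:,2]-zt)<.008]))
"
```

```text
brick 0.98 0.0879 [450.3 -59.6 127.4  48.4 -78.4]
half_a 0.68 0.0857 [ 465.7 -147.2   61.8   46.2  -81.8]
half_a 0.56 0.0876 [432.2  28.   69.3  47.7 -77.6]
pot 0.47 0.0446 [537.6 -69.7  34.   28.2  74.5]
cuvette_box 0.84 0.0359 [589.1 311.   61.8  49.3  89.8]
dropper_bottle 0.82 0.0773 [594.8 180.4  13.3  11.5  54.2]
vial_1 0.61 0.0394 [ 589.6 -255.9   17.4   14.3  -87.2]
vial_1 0.42 0.0422 [ 598.2 -168.5   17.2   13.6  -68.2]
beaker 0.83 0.0629 [ 423.7 -495.1   63.3   40.9  -62.3]
```

View pics/f.png

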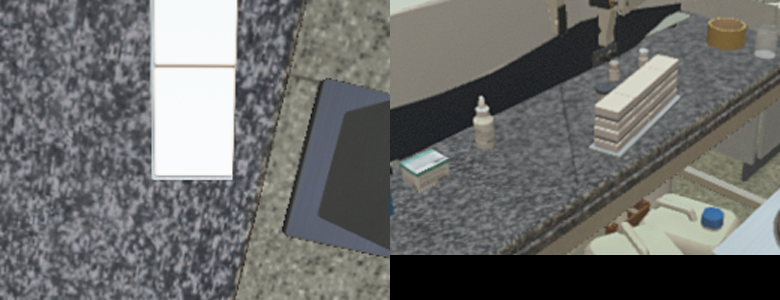

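The wall is complete, closely butted and flush, with the other things unmoved and the gripper clear.

```bash
python3 -c "
from station import arm
print(arm.job_done(), arm.get_state()['t'])"
```

```text
the job is handed in; nothing more can be done
the job is handed in; nothing more can be done
```

The second course is laid in running bond and the job is handed in, at about 34 s on the robot's clock. I set the long brick over the joint first, then closed the right end and the left end with the half bricks. Each brick was lowered until the wrist force showed light contact, about 5 to 9 N, and only then released.

- **Fit:** The last wrist-camera checks put the long brick within about 0.2 mm of the wall's centre. The visible gap at each joint is about 0.5 to 1.3 mm. The faces are flush to within about 0.5 mm, and each end sits about 1 to 2.5 mm inside the end of the course below. All three tops are at about 85.5 mm, as they should be.
- **Other things on the bench:** Before and after, the scene camera puts all of them in the same places within its few millimetres of noise. The beaker was compared with the first top-camera picture.
- **Checks that failed or disagreed:**
  - My last depth check of the lower course from the wrist camera failed because the lower course was hidden in that view.
  - The scene camera's outlines of the half bricks were several millimetres off the wrist camera's. I trusted the wrist camera because it was closer.
  - On the right half, the position in the gripper first differed by about 1.5 mm from what I had predicted. I corrected it from the picture before setting it down.

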